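# Off-centre check of a bench scale

## Robot

A 7-joint arm with a two-finger parallel gripper is mounted at the origin on the work surface. World frame = base frame: x ahead of the robot, y to its left, z up, the work surface at z = 0. Lengths are in m, angles in rad, forces in N, time in s.
With the tool pointing down it reaches from about 0.4 to 0.85 m from the base axis. Payload 10.4 kg.
Tool frame: the origin (TCP) lies midway between the tips of the shut fingers; the grasp point (between the pads) lies 19 mm behind it (grip_point_offset is the distance from the TCP to the grasp point, in m); y points along the fingers, z is the direction in which the jaws open and shut, and the axes are right-handed (so a half turn about y gives the same grasp; the last joint's range is limited). The gripper opens to 85 mm and grips with 20 to 120 N. Pads are 22 mm wide; open, the fingers measure 114 mm over their backs; the gripper's body (76 mm by 85 mm) begins 54 mm behind the grasp point. The pads swing forward as they close: fully open they stand 13 mm farther back than shut.
Start: joints at [-1.141, 0.332, -0.065, 1.46, 0.022, 1.35, -0.088], TCP at [0.273, 0.562, 0.203] pointing down, gripper open.
Joint ranges: [-2.6, 2.6], [-0.5, 2.12], [-1.47, 1.34], [0.16, 2.42], [-1.27, 4.41], [0.06, 2.06], [-2.6, 2.6]. Speed limits (rad/s): [2.22, 2.22, 2.79, 2.79, 3.14, 3.14, 3.14].

## Interface

Orientations are given as a unit quaternion [x, y, z, w].
In Python, from workcell import * gives the robot as it stands.
- The arm moves only by the tool send_rows, never from a script. Its argument "motion" is a list of rows, each a list of 7 numbers: the opening in per cent of the stroke, from 0 (shut) to 100 (fully open), then the shift along the tool's x, y, z in m, then the turn, a rotation vector about the tool's x, y, z in rad. In form: [[claw, tx, ty, tz, ax, ay, az], ...]. A call has 1 to 10 rows; each row is the pose to reach, as a shift and turn from the pose commanded when the call began, along the tool's axes at that moment; what a row does not reach only later rows make up. A row lasts 1/12 s, in which the tool goes at most 41.7 mm and 7.16 degrees, less where a joint would pass 70% of its speed; a pose out of reach is approached as far as the arm can. A call with a gripper value outside its range is refused whole. The fingers move at their own pace and stop on an object; "squeeze" is the grip in N (left out, the last holds). Time passes only in rows, so rows that repeat a pose let the fingers close. It gives the time, the measured TCP pose, the force and the opening at its end, in the units of the state.
- get_obs(): the state, without advancing time (a new reading comes with each control period).
- camera(name): name is "scene" or "top" or "wrist"; returns a dict with "pixels" (420x560x3 uint8, red, green, blue), "range_z" (420x560 float32, m along the optical axis (not along the pixel's ray), 0 where there is no reading), "fovy" (degrees; the focal length in pixels is half the picture's height over the tangent of half this angle, whatever the lens; pixels are square), "cx", "cy" (the principal point, pixels), "dist_coeffs" ([k1, k2, p1, p2, k3] as OpenCV has them; the pictures are not rectified), "view" (4x4, takes a point from world to camera coordinates); the wrist camera has in their place "T_tool_cam" (4x4, takes a point from camera to tool coordinates, whose origin is the TCP and whose axes are the tool frame's). Camera axes: x right, y down, z forward; pixel columns grow to the right and rows downward; lengths in m; the calibration is good to about 2 mm. A picture is of the moment at which its call begins: read the wrist's pose just before it.
- hand_in(): hands the job in, once; it reports no verdict.
The state is a dict: "clock": time; "joint_pos": joint angles; "joint_velocities": joint speeds; "tau": joint torques, N m; "position": TCP position; "ee_rot": TCP orientation; "ft_force": force on the tool from outside, world axes, zero at the start; "torque": the same for the moment, N m; "grip_width": opening from 0.0 (shut) to 1.0 (fully open).
Only numpy, scipy, OpenCV 4.12 (cv2) and the standard library are available. Lean on these libraries where they do the work, as an engineer would, in place of code of your own. Each camera call takes 0.05 s, during which the arm holds its last target.

## Task

For the off-centre check of the middle scale, roll the lying brass weight across the pan with a fingertip, pushing its top sideways, until it rests centred along the black line. Roll it, do not lift it off the pan, and leave the things standing around the scale where they are. Once the weight lies still on the line and you no longer touch it, press the round record key on the scale's front panel all the way down and then move clear, with the weight still on the line.

Things in the scene. Friction and masses are not known exactly. Their poses are not given: they have to be found in the camera images.
- scale: Bench scale, fixed, the only one within reach. Origin on the table under the pan's centre; x from the front panel to the back, y along the pan's long side, z up. Flat steel pan 240 (x) by 350 (y) mm, no rim, top 95 mm above the table. In front of it (x -190 to -120 mm) the level front panel, 55 mm high, with flat printed keys and the round record key. Pan and panel do not move.
- weight: Polished brass cylinder, diameter 40, length 80 mm, 0.85 kg, lying on the pan, 60 to 140 mm to either side of the line, nearly parallel. Origin mid-axis, 115 mm above the table; x along the axis (y, z turn). Friction 0.35. A tip pressing on its top with 5 N and moving sideways rolls it half as far as the tip goes, and it stays there. A tip wedged high on its flank jams; at mid-height it rolls.
- mark: Straight black line on the pan, 4 mm wide, 200 mm long, flat (not felt). Origin at its middle, on the pan's top; x along the line (front to back of the pan), y square to it. The weight belongs with its axis above the line and parallel to it, the line showing beyond both its ends.
- key (a joint): Travel of the round record key in m: 0 up, 0.006 fully down. Spring-loaded, moves straight down, fully down at about 4 N, comes up again when released.
- key_top (a point): Centre of the top of the record key: grey round button, 26 mm across, in a black collar 42 mm wide, the only raised key, on the front panel 155 mm in front of and 70 mm to the right (-y) of the pan's centre in the scale's frame. Its top is 77 mm above the table when up, 10 mm above its collar.
- block_weight: Bystander: grey iron block weight 100 x 50 x 62 mm with a bar handle, standing loose on the table. Origin under its centre.
- knob_weight: Bystander: steel knob weight, diameter 38 mm, 58 mm high, standing loose on the table. Origin under its centre.
- label_roll: Bystander: paper label roll, diameter 60 mm, 45 mm high, standing on end loose on the table. Origin under its centre.
Mind the look-alikes: they are no part of the job. There is more than one size of the weight; the one meant has the size given above.

How it is judged:
By the outcome, as a careful person would: the job done as asked, in the order asked, and still so for the second after the job is handed in, with the robot touching nothing.
It also fails if it takes over 64 s, if anything falls off the work surface, if the arm or the gripper's body presses on something with over 40 N, if the wrist force passes 120 N, or if a joint passes its speed limit or range.

## Working session

There is one attempt and no reset: what is moved stays moved. The work goes in short steps, Python scripts to look and compute and a tool call to move; the robot and the scene stay as the last step left them, time stands still between calls to the robot, and variables do not carry over. Pictures are saved under pics/ and viewed, and the job is handed in when it is done.

Besides the shell and the picture viewer there is one more tool, called after "Request:" by a JSON object that holds its "name" and its "arguments". send_rows: Moves the arm, as the interface text tells. Its arguments: {"type":"object","properties":{"motion":{"type":"array"},"squeeze":{"type":"number"}},"required":["motion"]}

```bash
mkdir -p pics; ls; cat > h.py <<'E'
from workcell import *
import numpy as np, cv2
from scipy.spatial.transform import Rotation as R
def K(c):
    f=c["pixels"].shape[0]/2/np.tan(np.radians(c["fovy"])/2)
    return np.array([[f,0,c["cx"]],[0,f,c["cy"]],[0,0,1]]),np.array(c["dist_coeffs"],float)
def cam(n):
    o=get_obs(); c=camera(n)
    if n=="wrist":
        T=np.eye(4);T[:3,:3]=R.from_quat(o["ee_rot"]).as_matrix();T[:3,3]=o["position"]
        c["cw"]=T@np.array(c["T_tool_cam"])
    else: c["cw"]=np.linalg.inv(np.array(c["view"]))
    return c
def save(c,name): cv2.imwrite("pics/"+name,c["pixels"][:,:,::-1])
def onz(c,uv,z):
    k,d=K(c); n=cv2.undistortPoints(np.array(uv,float).reshape(-1,1,2),k,d).reshape(-1,2)
    r=np.c_[n,np.ones(len(n))]@c["cw"][:3,:3].T; o=c["cw"][:3,3]
    return o+r*((z-o[2])/r[:,2])[:,None]
def proj(c,P):
    k,d=K(c); w=np.linalg.inv(c["cw"]); 
    return cv2.projectPoints(np.array(P,float).reshape(-1,3),cv2.Rodrigues(w[:3,:3])[0],w[:3,3],k,d)[0].reshape(-1,2)
E
python3 - <<'E'
from h import *
import pickle
for n in ["scene","top","wrist"]:
    c=cam(n); save(c,n+"0.png"); pickle.dump(c,open(n+"0.pkl","wb"))
    print(n,c["fovy"],c["cw"][:3,3])
print(get_obs())
E
```

```text
pics
scene 47.498648500974795 [0.95407177 0.4657043  0.94760395]
top 54.496903696748596 [0.51168485 0.01122167 1.05463003]
wrist 69.19293499486699 [0.20642765 0.59432087 0.37409093]
{'clock': 0.15, 'joint_pos': array([-1.14059512,  0.33268104, -0.06467797,  1.46073449,  0.02160255,
        1.34985264, -0.08849144]), 'joint_velocities': array([-2.03584265e-04, -1.25249497e-03, -3.44555071e-04, -4.49686869e-03,
        3.27232101e-04, -3.68733573e-05, -8.24144514e-04]), 'tau': array([-3.06613947e-04, -6.25827885e+01,  4.84695460e-02, -3.91848207e+01,
        1.62863085e-02,  7.51344895e-03, -3.41080840e-05]), 'position': array([0.27331486, 0.56175013, 0.2023338 ]), 'ee_rot': array([ 0.6894035 , -0.15878399,  0.15866314, -0.68872089]), 'ft_force': array([ 0.47070295, -0.07586617, -0.23816615]), 'torque': array([-0.029552  ,  0.01069489,  0.03581835]), 'grip_width': 1.0006483137777724}
```

View pics/top0.png

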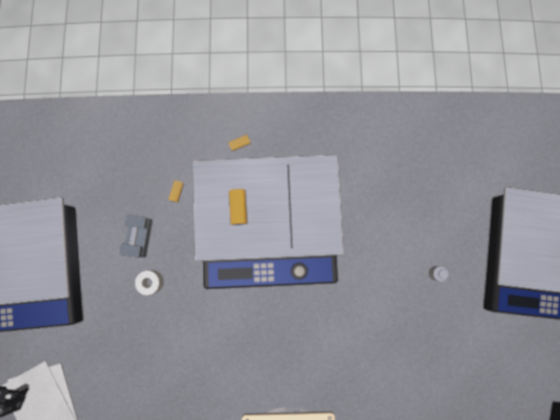

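View pics/scene0.png

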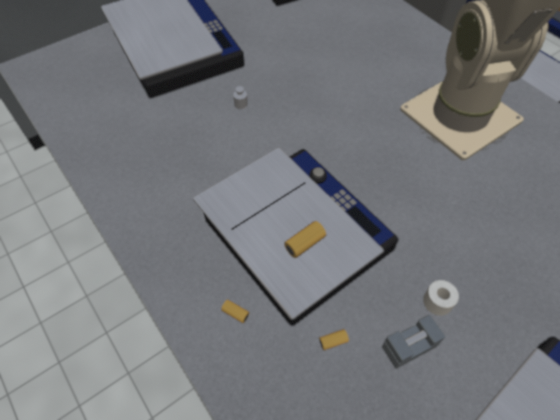

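The top view shows the pan at about (193-342, 156-260). The weight lies at (237,207), the line runs from (289,165) to (291,248), and the record key is at (299,271). Next I'll enlarge it.

```bash
python3 - <<'E'
import pickle,cv2
from h import *
c=pickle.load(open("top0.pkl","rb"))
p=c["pixels"][150:292,188:348,::-1]
cv2.imwrite("pics/crop0.png",cv2.resize(p,None,fx=4,fy=4,interpolation=cv2.INTER_CUBIC)[:600])
pan=onz(c,[(193,161),(338,156),(342,254.5),(195,260)],.095);print("pan",pan.round(3))
print(c["range_z"][207,237],c["range_z"][207,265],c["cw"][2,3])
E
```

```text
pan [[ 0.739  0.217  0.095]
 [ 0.745 -0.133  0.095]
 [ 0.509 -0.134  0.095]
 [ 0.503  0.21   0.095]]
0.9239712 0.96563935 1.054630029986814
```

View pics/crop0.png

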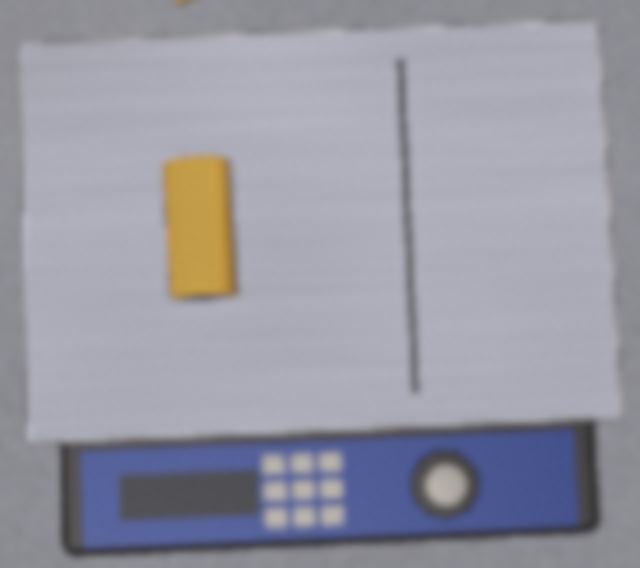

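View pics/wrist0.png

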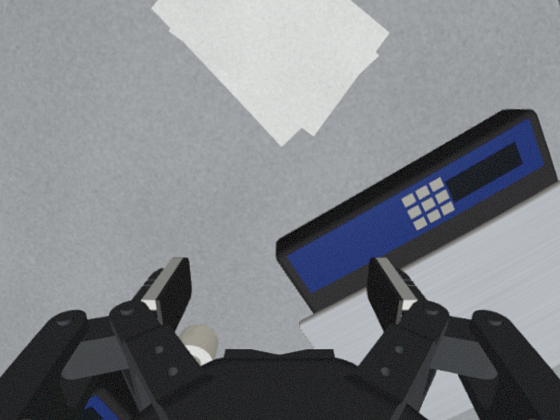

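```bash
cat >> h.py <<'E'
from scipy.optimize import minimize
def brass(c,guess,rad=0.09):
    hsv=cv2.cvtColor(c["pixels"],cv2.COLOR_RGB2HSV)
    m=((hsv[...,0]>8)&(hsv[...,0]<32)&(hsv[...,1]>110)&(hsv[...,2]>60)).astype(np.uint8)
    n,l,s,ce=cv2.connectedComponentsWithStats(m)
    g=proj(c,[[guess[0],guess[1],.115]])[0]
    i=1+np.argmin(np.linalg.norm(ce[1:]-g,axis=1)+ (s[1:,4]<60)*1e4)
    return (l==i).astype(np.uint8)
def hull(c,p):
    a=np.linspace(0,2*np.pi,40)
    d=np.array([np.cos(p[2]),np.sin(p[2]),0]);e=np.array([-d[1],d[0],0])
    P=[np.array([p[0],p[1],.115])+s*.04*d+.02*(np.cos(t)*e+np.sin(t)*np.array([0,0,1])) for s in(-1,1) for t in a]
    return cv2.convexHull(proj(c,P).astype(np.float32)).reshape(-1,2)
def fitw(c,guess):
    m=brass(c,guess); x,y,w,h=cv2.boundingRect(m); x-=15;y-=15;w+=30;h+=30
    x=max(x,0);y=max(y,0)
    S=8; mm=cv2.resize(m[y:y+h,x:x+w].astype(np.float32),None,fx=S,fy=S,interpolation=cv2.INTER_LINEAR)
    def cost(p):
        q=(hull(c,p)-[x,y]+.5)*S-.5
        im=np.zeros(mm.shape,np.float32); cv2.fillConvexPoly(im,np.round(q*16).astype(np.int32),1,shift=4)
        return float(np.abs(im-mm).sum()/mm.sum())
    best=None
    for g2 in (guess[2],guess[2]+.1,guess[2]-.1):
        r=minimize(cost,[guess[0],guess[1],g2],method="Nelder-Mead",options=dict(initial_simplex=np.array([[guess[0],guess[1],g2]]*4)+np.vstack([np.zeros(3),np.diag([.01,.01,.08])])))
        if best is None or r.fun<best.fun:best=r
    return best.x,best.fun
E
python3 - <<'E'
import pickle
from h import *
c=pickle.load(open("top0.pkl","rb"))
L=onz(c,[(288-.1,164.3),(291.7,247.7)],.095);print("line",L,np.linalg.norm(L[0]-L[1]),L.mean(0),"yaw",np.arctan2(*(L[0]-L[1])[[1,0]]))
print(fitw(c,[.62,.11,0.03]))
print("key",onz(c,[(299.4,271.2)],.077))
print("corners panel",onz(c,[(204,288.5),(336,282.5)],.055))
s=pickle.load(open("scene0.pkl","rb"))
cv2.imwrite("pics/sc.png",cv2.resize(s["pixels"][145:325,185:400,::-1],None,fx=3.3,fy=3.3,interpolation=cv2.INTER_CUBIC)[:600])
print(fitw(s,[.62,.11,0.03]))
E
```

```text
line [[ 0.72674493 -0.011218    0.095     ]
 [ 0.52732873 -0.01628177  0.095     ]] 0.19948048142200983 [ 0.62703683 -0.01374988  0.095     ] yaw 0.025387556011171222
(array([0.62418988, 0.10792218, 0.01737033]), np.float64(0.2275390625))
key [[ 0.47157884 -0.03398148  0.077     ]]
corners panel [[ 0.43321937  0.19673373  0.055     ]
 [ 0.44150312 -0.12343397  0.055     ]]
(array([0.62036999, 0.10858713, 0.07718449]), np.float64(0.28760552406311035))
```

View pics/sc.png

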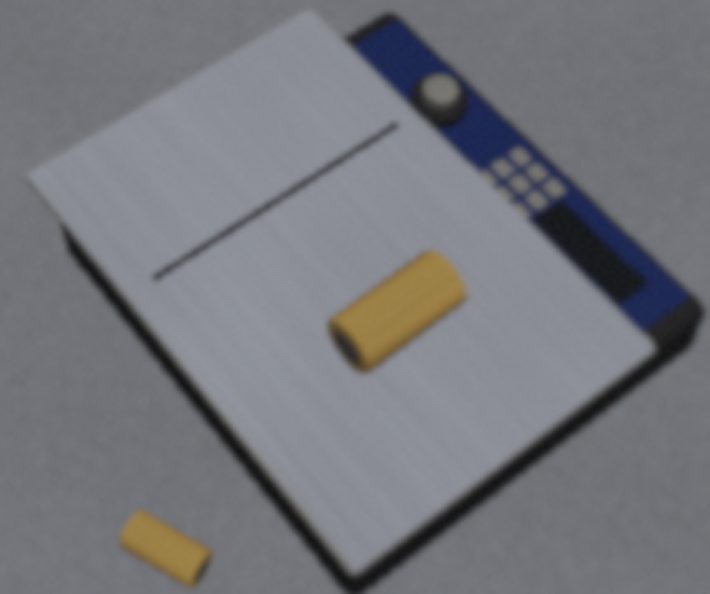

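```bash
python3 - <<'E'
import pickle
from h import *
c=pickle.load(open("top0.pkl","rb"))
m=brass(c,[.62,.108]);print(m.sum(),cv2.boundingRect(m),hull(c,[.622,.108,.02]).min(0),hull(c,[.622,.108,.02]).max(0))
hsv=cv2.cvtColor(c["pixels"],cv2.COLOR_RGB2HSV)
print(hsv[207,225:250].tolist())
p=c["pixels"].copy()
im=cv2.resize(p[180:235,212:262,::-1],None,fx=10,fy=10,interpolation=cv2.INTER_CUBIC)
q=((hull(c,[.622,.108,.02])-[212,180]+.5)*10-.5).astype(int)
cv2.polylines(im,[q],True,(0,0,255),1);cv2.imwrite("pics/w.png",im)
E
```

```text
512 (229, 190, 18, 34) [228.44875 189.06934] [246.65729 225.43211]
[[118, 17, 185], [120, 17, 185], [120, 17, 185], [137, 10, 176], [13, 45, 177], [18, 118, 186], [20, 160, 191], [21, 162, 192], [20, 161, 193], [21, 159, 194], [21, 160, 194], [21, 160, 194], [21, 159, 194], [21, 160, 194], [21, 160, 194], [21, 162, 195], [20, 163, 197], [20, 166, 195], [20, 169, 187], [20, 167, 171], [18, 128, 152], [13, 45, 147], [143, 6, 159], [120, 16, 179], [120, 17, 183]]
```

View pics/w.png

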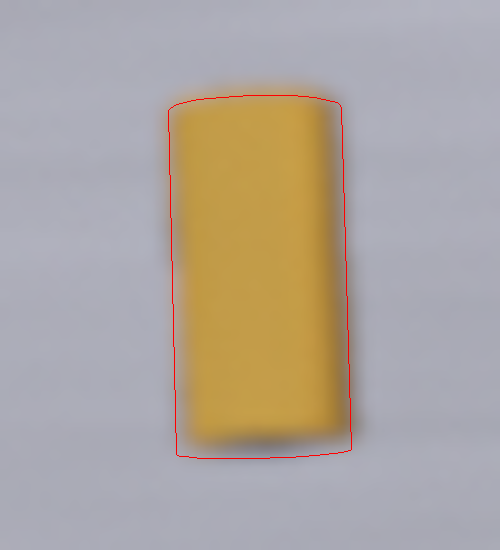

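```bash
sed -i 's/hsv\[...,1\]>110/hsv[...,1]>80/' h.py; cat >> h.py <<'E'
def goal(yaw,flip=1):
    z=flip*np.array([np.cos(yaw),np.sin(yaw),0]);y=np.array([0,0,-1.]);return np.c_[np.cross(y,z),y,z]
def rel(P,Rg=None):
    o=get_obs();R0=R.from_quat(o["ee_rot"]).as_matrix()
    t=R0.T@(np.array(P)-o["position"]); rv=R.from_matrix(R0.T@(R0 if Rg is None else Rg)).as_rotvec()
    return t.round(4),rv.round(4)
E
python3 - <<'E'
import pickle
from h import *
for n in("top","scene"):
    c=pickle.load(open(n+"0.pkl","rb"))
    print(fitw(c,[.625,.108,0.04]))
o=get_obs();print(R.from_quat(o["ee_rot"]).as_matrix().round(3))
c=pickle.load(open("wrist0.pkl","rb"));print(np.array(c["T_tool_cam"]).round(3))
for f in(1,-1): print(rel([.62,.12,.25],goal(.03,f)))
E
```

```text
(array([0.62443803, 0.10804302, 0.04616442]), np.float64(0.1254492551088333))
(array([0.62268333, 0.10929002, 0.05257236]), np.float64(0.1824130117893219))
[[ 0.899 -0.     0.437]
 [-0.437 -0.001  0.899]
 [ 0.    -1.    -0.001]]
[[-0.001  0.956  0.292 -0.074]
 [ 0.001 -0.292  0.956 -0.172]
 [ 1.     0.001 -0.    -0.   ]
 [ 0.     0.     0.     1.   ]]
(array([ 0.505 , -0.0474, -0.2456]), array([9.000e-04, 1.088e+00, 6.000e-04]))
(array([ 0.505 , -0.0474, -0.2456]), array([ 7.0000e-04, -2.0536e+00, -1.0000e-03]))
```

Request:
{"name": "send_rows", "arguments": {"motion": [[40,0.05,-0.047,-0.03,0,0.12,0],[40,0.1,-0.047,-0.05,0,0.24,0],[40,0.14,-0.047,-0.07,0,0.36,0],[40,0.18,-0.047,-0.09,0,0.48,0],[40,0.22,-0.047,-0.11,0,0.58,0],[40,0.255,-0.047,-0.125,0,0.68,0],[40,0.29,-0.047,-0.14,0,0.78,0],[40,0.32,-0.047,-0.155,0,0.86,0],[40,0.35,-0.047,-0.17,0,0.92,0],[40,0.38,-0.047,-0.185,0,0.97,0]]}}

```text
clock: 0.98
position: [0.5245, 0.2412, 0.2499]
ee_rot: [-0.535, 0.463, -0.462, 0.535]
ft_force: [-0.2, 1.6, -0.4]
grip_width: 0.397
```

```bash
python3 - <<'E'
from h import *
o=get_obs();print(o["clock"],o["position"],o["joint_pos"],o["grip_width"]);print(rel([.62,.12,.25],goal(.03,1)))
E
```

```text
0.9833 [0.52452529 0.24115848 0.24989963] [-0.75304781  0.20300167  0.28591384  1.53492112 -0.05776647  1.41185162
 -0.31860978] 0.39694178545313863
(array([ 1.337e-01, -1.000e-04,  7.700e-02]), array([-0.    ,  0.1149, -0.0002]))
```

Request:
{"name": "send_rows", "arguments": {"motion": [[40,0.04,0,0.025,0,0.04,0],[40,0.075,0,0.045,0,0.08,0],[40,0.11,0,0.065,0,0.115,0],[40,0.13,0,0.077,0,0.115,0],[40,0.134,0,0.077,0,0.115,0],[40,0.134,0,0.077,0,0.115,0]]}}

```text
clock: 1.48
position: [0.6202, 0.1191, 0.2493]
ee_rot: [0.508, -0.493, 0.493, -0.507]
ft_force: [0.7, 0.2, -0.4]
grip_width: 0.397
```

```bash
python3 - <<'E'
from h import *
import pickle
o=get_obs();print(o["clock"],o["position"],o["joint_pos"],o["grip_width"],o["ft_force"],o["joint_velocities"].round(4))
c=cam("wrist");save(c,"w1.png");pickle.dump(c,open("w1.pkl","wb"))
print(fitw(c,[.625,.108,0.045]))
E
```

```text
1.4833 [0.62019542 0.11910695 0.24930874] [-0.55825037  0.33677976  0.39031267  1.38913507 -0.12601895  1.44123053
 -0.14240364] 0.39655950054496186 [ 0.72537661  0.18910831 -0.36456519] [-0.0413 -0.0192 -0.0469  0.0116 -0.0067  0.001  -0.0234]
(array([0.62283477, 0.10802262, 0.05678116]), np.float64(0.05836376175284386))
```

View pics/w1.png

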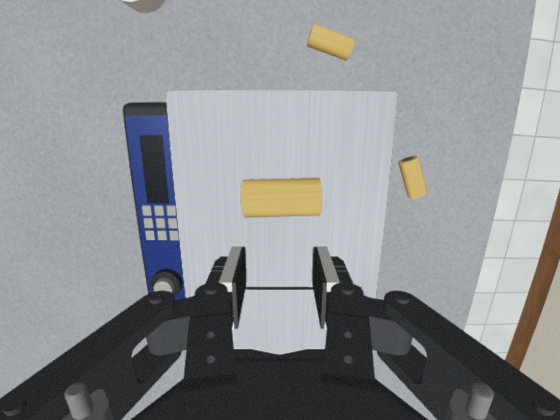

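```bash
python3 - <<'E'
from h import *
import pickle
c=pickle.load(open("w1.pkl","rb"))
g=cv2.cvtColor(c["pixels"],cv2.COLOR_RGB2GRAY).astype(float)
pts=[]
for u in range(252,309,4):
    col=240-0+0*g[:,u]; s=g[278:299,u]; wt=np.clip(140-s,0,None); pts.append((u,(np.arange(278,299)*wt).sum()/wt.sum()))
P=onz(c,pts,.095);k=np.polyfit(P[:,0],P[:,1],1);print("line y at .623/.627",np.polyval(k,[.6228,.627]),k)
print((P[:,1]-np.polyval(k,P[:,0])).round(4)[::3])
t=pickle.load(open("top0.pkl","rb"))
im=cv2.resize(c["pixels"][165:235,225:335,::-1],None,fx=7,fy=7,interpolation=cv2.INTER_CUBIC)
q=((hull(c,fitw(c,[.623,.108,.05])[0])-[225,165]+.5)*7-.5).astype(int)
cv2.polylines(im,[q],True,(0,0,255),1);cv2.imwrite("pics/w1c.png",im)
E
```

```text
line y at .623/.627 [-0.01319353 -0.01306584] [ 0.03040223 -0.03212804]
[ 0. -0. -0.  0.  0.]
```

View pics/w1c.png

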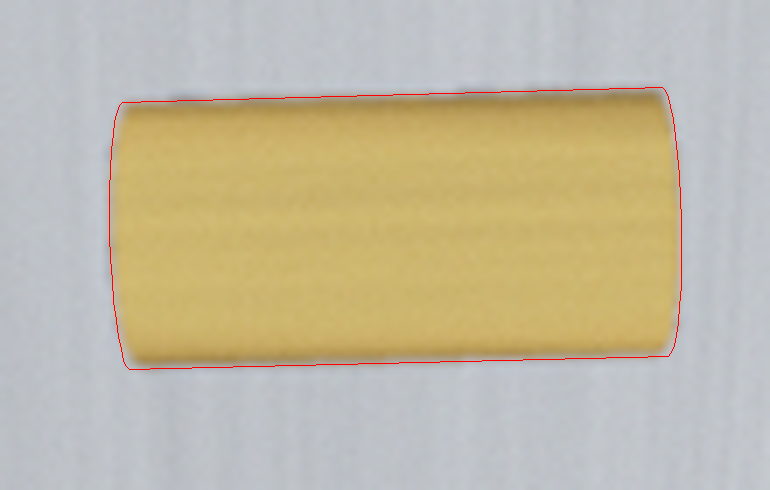

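```bash
cat >> h.py <<'E'
def tgt(w,back,z,yaw=None):
    # w=(x,y,yaw); tip 'back' behind the weight (away from the stroke direction)
    e=np.array([-np.sin(w[2]),np.cos(w[2])]); p=np.array(w[:2])+back*e
    return rel([p[0],p[1],z],goal(w[2] if yaw is None else yaw))
E
python3 - <<'E'
from h import *
print(get_obs()["position"]);print(tgt([.6228,.108,.057],.008,.142))
E
```

```text
[0.61952403 0.12140514 0.24941186]
(array([0.0055, 0.1074, 0.0027]), array([ 0.0008, -0.0251,  0.0001]))
```

Request:
{"name": "send_rows", "arguments": {"motion": [[40,0.0055,0.04,0.0025,0,-0.026,0],[40,0.0055,0.075,0.0025,0,-0.026,0],[40,0.0055,0.098,0.0025,0,-0.026,0],[40,0.0055,0.107,0.0025,0,-0.026,0],[40,0.0055,0.107,0.0025,0,-0.026,0],[40,0.0055,0.107,0.0025,0,-0.026,0]]}}

```text
clock: 2.03
position: [0.6224, 0.1177, 0.144]
ee_rot: [-0.515, 0.485, -0.485, 0.515]
ft_force: [1.1, -0.1, 1.2]
grip_width: 0.397
```

```bash
python3 - <<'E'
from h import *
o=get_obs();print(o["position"],o["ft_force"],o["joint_velocities"].round(3));
c=cam("wrist");save(c,"w2.png");print(tgt([.6228,.108,.057],.008,.142))
E
```

```text
[0.622386   0.1176739  0.14404233] [ 1.06274901 -0.11776849  1.18177971] [ 0.005 -0.017  0.011 -0.03   0.001  0.002 -0.001]
(array([ 0.0014,  0.0029, -0.0008]), array([-0.0025,  0.0031, -0.0009]))
```

View pics/w2.png

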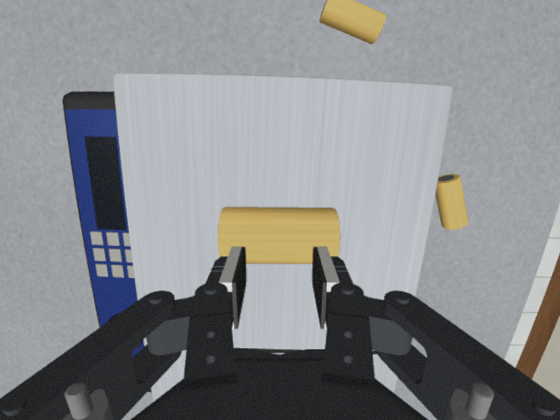

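Request:
{"name": "send_rows", "arguments": {"motion": [[40,0.001,0.002,0,0,0,0],[40,0.001,0.004,0,0,0,0],[40,0.001,0.005,0,0,0,0],[40,0.001,0.005,0,0,0,0]]}}

```text
clock: 2.42
position: [0.6225, 0.1154, 0.1381]
ee_rot: [-0.514, 0.485, -0.485, 0.515]
ft_force: [0.2, 0.2, -0.7]
grip_width: 0.403
```

Request:
{"name": "send_rows", "arguments": {"motion": [[40,0,0.001,0,0,0,0],[40,0,0.002,0,0,0,0],[40,0,0.002,0,0,0,0]]}}

```text
clock: 2.67
position: [0.6223, 0.1154, 0.1357]
ee_rot: [0.515, -0.485, 0.485, -0.514]
ft_force: [0.6, -1.0, -0.1]
grip_width: 0.402
```

Request:
{"name": "send_rows", "arguments": {"motion": [[40,0,0.001,0,0,0,0],[40,0,0.002,0,0,0,0],[40,0,0.002,0,0,0,0]]}}

```text
clock: 2.92
position: [0.6222, 0.1154, 0.1336]
ee_rot: [0.515, -0.485, 0.485, -0.514]
ft_force: [0.5, 0.1, 0.5]
grip_width: 0.4
```

Request:
{"name": "send_rows", "arguments": {"motion": [[40,0,0.0015,0,0,0,0],[40,0,0.0015,0,0,0,0]]}}

```text
clock: 3.08
position: [0.6222, 0.1154, 0.1321]
ee_rot: [0.515, -0.485, 0.485, -0.514]
ft_force: [0.2, -0.0, -0.9]
grip_width: 0.4
```

Request:
{"name": "send_rows", "arguments": {"motion": [[40,0,0.0015,0,0,0,0],[40,0,0.0015,0,0,0,0]]}}

```text
clock: 3.25
position: [0.6222, 0.1154, 0.1306]
ee_rot: [0.515, -0.485, 0.485, -0.514]
ft_force: [-0.5, -0.0, -0.1]
grip_width: 0.397
```

Request:
{"name": "send_rows", "arguments": {"motion": [[40,0,0.001,0,0,0,0],[40,0,0.001,0,0,0,0]]}}

```text
clock: 3.42
position: [0.6222, 0.1154, 0.1297]
ee_rot: [0.515, -0.485, 0.485, -0.514]
ft_force: [0.1, -0.8, -0.3]
grip_width: 0.402
```

Request:
{"name": "send_rows", "arguments": {"motion": [[40,0,0.001,0,0,0,0],[40,0,0.001,0,0,0,0]]}}

```text
clock: 3.58
position: [0.6223, 0.1154, 0.1287]
ee_rot: [0.515, -0.485, 0.485, -0.515]
ft_force: [-0.2, 0.5, 0.4]
grip_width: 0.402
```

Request:
{"name": "send_rows", "arguments": {"motion": [[40,0,0.001,0,0,0,0],[40,0,0.001,0,0,0,0]]}}

```text
clock: 3.75
position: [0.6223, 0.1154, 0.1277]
ee_rot: [0.515, -0.485, 0.485, -0.514]
ft_force: [-0.0, -0.4, 0.1]
grip_width: 0.397
```

Request:
{"name": "send_rows", "arguments": {"motion": [[40,0,0.001,0,0,0,0],[40,0,0.001,0,0,0,0]]}}

```text
clock: 3.92
position: [0.6223, 0.1154, 0.1267]
ee_rot: [0.515, -0.485, 0.485, -0.514]
ft_force: [0.6, 0.2, 0.5]
grip_width: 0.4
```

```bash
python3 - <<'E'
from h import *
import pickle
o=get_obs();print(o["position"],o["ft_force"])
c=cam("wrist");save(c,"w3.png");print(fitw(c,[.623,.108,.05]))
im=cv2.resize(c["pixels"][190:340,190:370,::-1],None,fx=4,fy=4,interpolation=cv2.INTER_CUBIC);cv2.imwrite("pics/w3c.png",im)
r=c["range_z"]
for v in range(240,330,8): print(v,r[v,225:246:3].round(3), r[v,316:336:3].round(3))
E
```

```text
[0.62225813 0.11535938 0.12667119] [0.62251615 0.17026313 0.5301665 ]
(array([0.62263178, 0.10823017, 0.05963081]), np.float64(0.22389736771583557))
240 [0.179 0.178 0.179 0.179 0.179 0.179 0.178] [0.18  0.179 0.179 0.179 0.18  0.178 0.18 ]
248 [0.178 0.179 0.147 0.149 0.148 0.147 0.148] [0.147 0.148 0.148 0.148 0.179 0.179 0.177]
256 [0.149 0.139 0.14  0.139 0.14  0.14  0.147] [0.14  0.14  0.139 0.139 0.14  0.149 0.148]
264 [0.141 0.133 0.132 0.132 0.133 0.135 0.146] [0.138 0.133 0.133 0.132 0.132 0.133 0.14 ]
272 [0.126 0.125 0.126 0.127 0.126 0.135 0.146] [0.138 0.129 0.125 0.126 0.125 0.126 0.125]
280 [0.12  0.12  0.121 0.119 0.122 0.131 0.142] [0.139 0.129 0.12  0.12  0.12  0.12  0.121]
288 [0.112 0.119 0.118 0.119 0.122 0.132 0.142] [0.139 0.128 0.12  0.119 0.119 0.113 0.113]
296 [0.107 0.108 0.118 0.12  0.123 0.131 0.142] [0.138 0.128 0.121 0.12  0.116 0.108 0.107]
304 [0.103 0.103 0.117 0.121 0.123 0.132 0.235] [0.139 0.129 0.122 0.121 0.115 0.103 0.102]
312 [0.091 0.091 0.117 0.121 0.123 0.131 0.237] [0.239 0.129 0.123 0.122 0.092 0.091 0.091]
320 [0.088 0.087 0.118 0.123 0.123 0.24  0.239] [0.239 0.128 0.124 0.123 0.088 0.087 0.087]
328 [0.085 0.084 0.084 0.123 0.126 0.242 0.242] [0.243 0.242 0.124 0.125 0.084 0.083 0.085]
```

View pics/w3c.png

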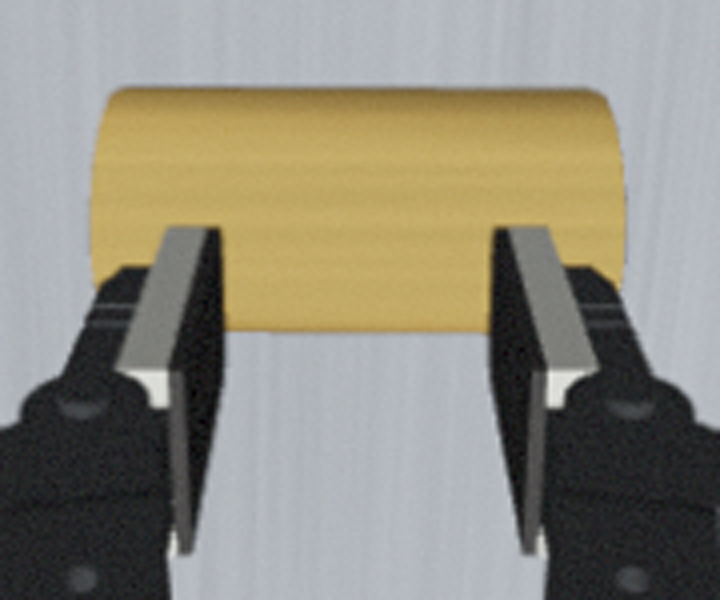

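```bash
python3 - <<'E'
from h import *
c=cam("wrist");T=np.array(c["T_tool_cam"]);k,d=K(c);r=c["range_z"]
def tl(u,v):
    n=cv2.undistortPoints(np.array([[[u,v]]],float),k,d).ravel();z=r[v,u];return (T@[n[0]*z,n[1]*z,z,1])[:3].round(4),z
for uv in [(234,249),(240,249),(244,252),(237,256),(225,280),(222,283),(230,280),(240,290),(234,320),(318,249),(324,249),(335,280),(236,243),(280,240),(280,265)]: print(uv,*tl(*uv))
E
```

```text
(234, 249) [-0.0111 -0.0379 -0.0217] 0.14654176
(240, 249) [-0.0116 -0.039  -0.0186] 0.14541757
(244, 252) [-0.0077 -0.0343 -0.0174] 0.15103808
(237, 256) [-0.0107 -0.0446 -0.0194] 0.1402763
(225, 280) [-0.0113 -0.0668 -0.0212] 0.11889765
(222, 283) [-0.0104 -0.0676 -0.0223] 0.11835296
(230, 280) [-0.0106 -0.0657 -0.0194] 0.12014282
(240, 290) [-0.0003 -0.0568 -0.0169] 0.13165581
(234, 320) [ 0.0069 -0.0676 -0.0184] 0.12338867
(318, 249) [-0.0109 -0.0376  0.0189] 0.14692083
(324, 249) [-0.0112 -0.0381  0.0217] 0.14634901
(335, 280) [-0.0113 -0.0667  0.022 ] 0.118943356
(236, 243) [-0.0011 -0.0087 -0.025 ] 0.17738777
(280, 240) [-0.0019 -0.006   0.0007] 0.17976709
(280, 265) [ 0.0135 -0.0082  0.0007] 0.18219674
```

```bash
python3 - <<'E'
from h import *
c=cam("scene");save(c,"s3.png")
cv2.imwrite("pics/s3c.png",cv2.resize(c["pixels"][130:310,200:400,::-1],None,fx=3.3,fy=3.3,interpolation=cv2.INTER_CUBIC)[:600])
E
```

```text
(no output)
```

View pics/s3c.png

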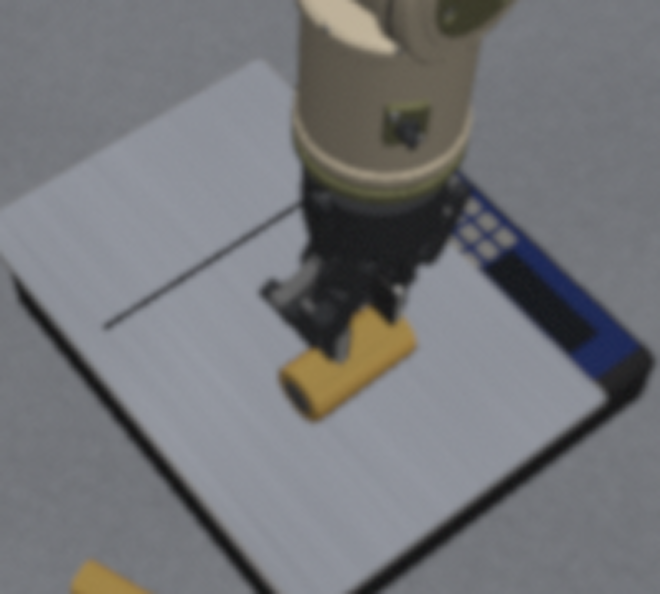

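```bash
python3 - <<'E'
from h import *
c=cam("scene");k,d=K(c);r=c["range_z"]
def wl(u,v):
    n=cv2.undistortPoints(np.array([[[u,v]]],float),k,d).ravel();z=r[v,u];return (c["cw"]@[n[0]*z,n[1]*z,z,1])[:3].round(4)
for uv in [(303,236),(302,234),(305,232),(303,228),(306,245),(300,250),(310,240),(288,218),(282,217),(298,225)]: print(uv,wl(*uv))
o=get_obs();M=R.from_quat(o["ee_rot"]).as_matrix()
for y in(-.037,-.008): print(y,proj(c,[o["position"]+M@[a,y,.02] for a in(-.011,.011)]))
E
```

```text
(303, 236) [0.6475 0.1286 0.1754]
(302, 234) [0.6469 0.1247 0.1768]
(305, 232) [0.6428 0.1279 0.1843]
(303, 228) [0.649  0.1283 0.2051]
(306, 245) [0.6344 0.1253 0.1225]
(300, 250) [0.6513 0.1278 0.124 ]
(310, 240) [0.6224 0.1225 0.126 ]
(288, 218) [0.6787 0.1209 0.257 ]
(282, 217) [0.6853 0.1125 0.2557]
(298, 225) [0.6535 0.1191 0.2078]
-0.037 [[304.8103698  237.11305979]
 [297.20305447 229.44327059]]
-0.008 [[304.09183667 244.64161075]
 [296.68632945 237.08983441]]
```

Request:
{"name": "send_rows", "arguments": {"motion": [[40,0,0.01,0,0,0,0],[40,0,0.018,0,0,0,0],[40,0,0.022,0,0,0,0],[40,0,0.024,0,0,0,0],[40,0,0.024,0,0,0,0]]}}

```text
clock: 4.53
position: [0.6224, 0.1159, 0.1054]
ee_rot: [-0.514, 0.485, -0.485, 0.515]
ft_force: [-13.3, -0.1, 26.2]
grip_width: 0.399
```

Request:
{"name": "send_rows", "arguments": {"motion": [[40,0,0.001,0,0,0,0],[40,0,0.002,0,0,0,0],[40,0,0.002,0,0,0,0]]}}

```text
clock: 4.78
position: [0.6225, 0.1163, 0.1052]
ee_rot: [-0.514, 0.485, -0.485, 0.516]
ft_force: [-19.5, -0.3, 41.3]
grip_width: 0.401
```

Request:
{"name": "send_rows", "arguments": {"motion": [[40,0,0.001,0,0,0,0],[40,0,0.001,0,0,0,0]]}}

```text
clock: 4.95
position: [0.6226, 0.1166, 0.1051]
ee_rot: [-0.513, 0.485, -0.484, 0.516]
ft_force: [-22.2, -0.8, 48.3]
grip_width: 0.399
```

```bash
python3 - <<'E'
from h import *
c=cam("wrist");save(c,"w4.png");o=get_obs();print(o["position"],o["ft_force"],o["clock"])
im=cv2.resize(c["pixels"][190:340,190:370,::-1],None,fx=4,fy=4,interpolation=cv2.INTER_CUBIC);cv2.imwrite("pics/w4c.png",im)
E
```

```text
[0.6225664  0.11658405 0.10506942] [-22.43084546  -0.72174693  46.71184931] 5.0
```

View pics/w4c.png

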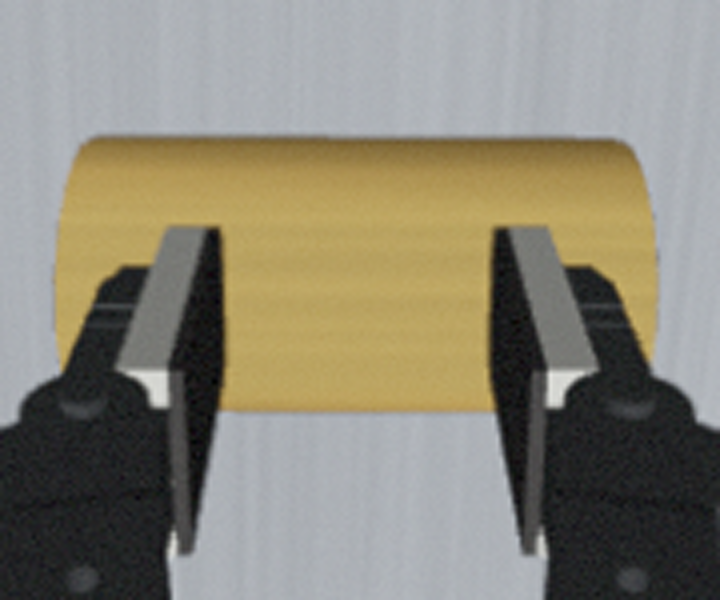

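Request:
{"name": "send_rows", "arguments": {"motion": [[40,0,-0.004,0,0,0,0],[40,0,-0.008,0,0,0,0],[40,0,-0.01,0,0,0,0],[40,0,-0.01,0,0,0,0]]}}

```text
clock: 5.33
position: [0.6222, 0.1153, 0.1095]
ee_rot: [0.515, -0.485, 0.485, -0.514]
ft_force: [-0.4, -0.3, 0.1]
grip_width: 0.404
```

```bash
python3 - <<'E'
from h import *
o=get_obs();print(o["position"],o["ft_force"],o["torque"],o["clock"],R.from_quat(o["ee_rot"]).as_matrix().round(4)[:,1])
c=cam("wrist");save(c,"w5.png")
print(fitw(c,[.623,.108,.057]))
c=cam("top");save(c,"t5.png")
im=cv2.resize(c["pixels"][150:292,188:348,::-1],None,fx=4,fy=4,interpolation=cv2.INTER_CUBIC);cv2.imwrite("pics/t5c.png",im)
E
```

```text
[0.6222139  0.11533148 0.10946046] [-0.36374731 -0.28844734  0.14959341] [-0.02774946  0.01191238  0.02828551] 5.3333 [-4.e-04 -2.e-04 -1.e+00]
(array([0.62268537, 0.10850954, 0.04937562]), np.float64(0.3630247116088867))
```

View pics/t5c.png

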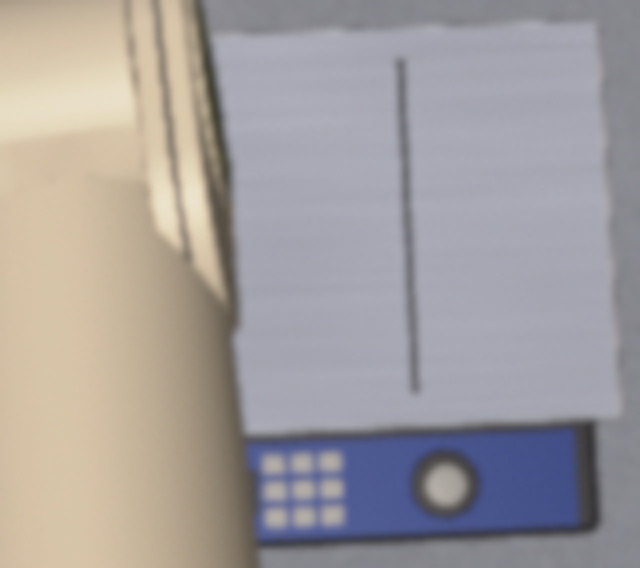

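View pics/w5.png

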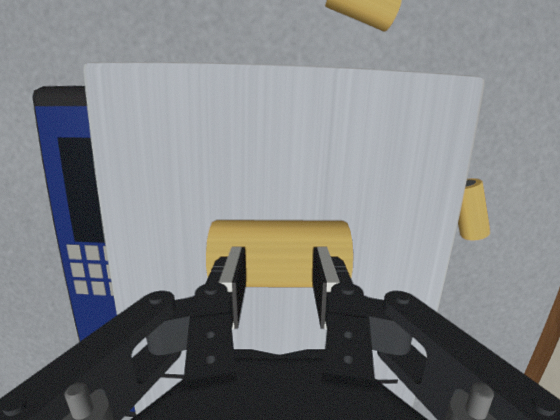

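Request:
{"name": "send_rows", "arguments": {"motion": [[40,0,0.002,0,0,0,0],[40,0,0.003,0,0,0,0],[40,0,0.0035,0,0,0,0],[40,0,0.0035,0,0,0,0]]}}

```text
clock: 5.77
position: [0.6222, 0.1153, 0.1061]
ee_rot: [0.515, -0.485, 0.485, -0.514]
ft_force: [-0.7, -0.0, 0.2]
grip_width: 0.399
```

Request:
{"name": "send_rows", "arguments": {"motion": [[40,0,0.0005,0,0,0,0],[40,0,0.0008,0,0,0,0],[40,0,0.0008,0,0,0,0]]}}

```text
clock: 6.02
position: [0.6224, 0.1154, 0.1058]
ee_rot: [-0.514, 0.485, -0.485, 0.515]
ft_force: [-0.8, -1.5, 3.4]
grip_width: 0.402
```

Request:
{"name": "send_rows", "arguments": {"motion": [[40,0.002,0.0002,0,0,0,0],[40,0.005,0.0002,0,0,0,0],[40,0.008,0.0002,0,0,0,0],[40,0.012,0.0002,0,0,0,0],[40,0.016,0.0002,0,0,0,0],[40,0.02,0.0002,0,0,0,0],[40,0.024,0.0002,0,0,0,0],[40,0.027,0.0002,0,0,0,0],[40,0.028,0.0002,0,0,0,0],[40,0.028,0.0002,0,0,0,0]]}}

```text
clock: 6.85
position: [0.624, 0.0869, 0.1057]
ee_rot: [-0.514, 0.485, -0.485, 0.514]
ft_force: [-3.0, -0.4, 5.0]
grip_width: 0.401
```

```bash
python3 - <<'E'
from h import *
o=get_obs();print(o["position"],o["ft_force"],o["joint_velocities"].round(3))
c=cam("wrist");save(c,"w6.png");print(fitw(c,[.623,.095,.057]))
E
```

```text
[0.62399841 0.08690128 0.10573854] [-2.97823701 -0.3710294   5.031886  ] [-0.002  0.    -0.004 -0.001  0.002  0.    -0.004]
(array([0.62367741, 0.09400119, 0.05869498]), np.float64(0.1417870670557022))
```

View pics/w6.png

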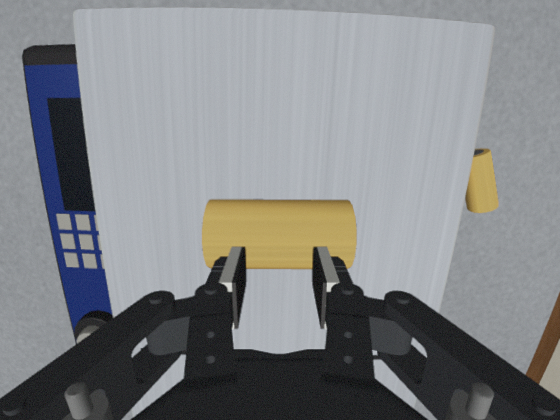

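Request:
{"name": "send_rows", "arguments": {"motion": [[40,0,-0.004,0,0,0,0],[40,-0.008,-0.004,0,0,0,0],[40,-0.016,-0.003,0,0,0,0],[40,-0.016,-0.001,0,0,0,0],[40,-0.016,0.0,0,0,0,0],[40,-0.016,0.0,0,0,0,0]]}}

```text
clock: 7.4
position: [0.623, 0.1041, 0.1056]
ee_rot: [-0.515, 0.485, -0.485, 0.515]
ft_force: [-1.5, 0.2, 5.7]
grip_width: 0.403
```

Request:
{"name": "send_rows", "arguments": {"motion": [[40,0.003,0,0,0,0.001,0],[40,0.007,0,0,0,0.002,0],[40,0.011,0,0,0,0.004,0],[40,0.016,0,0,0,0.006,0],[40,0.021,0,0,0,0.008,0],[40,0.026,0,0,0,0.01,0],[40,0.03,0,0,0,0.01,0],[40,0.033,0,0,0,0.01,0],[40,0.034,0,0,0,0.01,0],[40,0.034,0,0,0,0.01,0]]}}

```text
clock: 8.23
position: [0.6251, 0.0688, 0.1058]
ee_rot: [-0.512, 0.488, -0.488, 0.512]
ft_force: [-2.5, -0.7, 6.1]
grip_width: 0.4
```

```bash
python3 - <<'E'
from h import *
o=get_obs();print(o["position"],o["ft_force"],o["joint_velocities"].round(3))
c=cam("wrist");save(c,"w7.png");print(fitw(c,[.624,.077,.057]))
E
```

```text
[0.62514317 0.06883081 0.10576171] [-2.46216969 -0.72005993  6.06821664] [-0.002  0.    -0.003 -0.    -0.001  0.001 -0.004]
(array([0.62469361, 0.07595758, 0.04982716]), np.float64(0.14395472407341003))
```

Request:
{"name": "send_rows", "arguments": {"motion": [[40,0,-0.004,0,0,0,0],[40,-0.008,-0.004,0,0,0,0],[40,-0.016,-0.003,0,0,0,0],[40,-0.016,-0.001,0,0,0,0],[40,-0.016,0.0,0,0,0,0],[40,-0.016,0.0,0,0,0,0]]}}

```text
clock: 8.78
position: [0.6243, 0.0861, 0.1055]
ee_rot: [-0.512, 0.487, -0.487, 0.512]
ft_force: [-1.7, 0.4, 3.8]
grip_width: 0.4
```

Request:
{"name": "send_rows", "arguments": {"motion": [[40,0.003,0,0,0,0.001,0],[40,0.007,0,0,0,0.002,0],[40,0.011,0,0,0,0.004,0],[40,0.016,0,0,0,0.006,0],[40,0.021,0,0,0,0.008,0],[40,0.026,0,0,0,0.01,0],[40,0.03,0,0,0,0.01,0],[40,0.033,0,0,0,0.01,0],[40,0.034,0,0,0,0.01,0],[40,0.034,0,0,0,0.01,0]]}}

```text
clock: 9.62
position: [0.6262, 0.0509, 0.1058]
ee_rot: [-0.509, 0.49, -0.49, 0.51]
ft_force: [0.1, -1.1, 4.7]
grip_width: 0.402
```

Request:
{"name": "send_rows", "arguments": {"motion": [[40,0,-0.004,0,0,0,0],[40,-0.008,-0.004,0,0,0,0],[40,-0.016,-0.003,0,0,0,0],[40,-0.016,-0.001,0,0,0,0],[40,-0.016,0.0,0,0,0,0],[40,-0.016,0.0,0,0,0,0]]}}

```text
clock: 10.12
position: [0.6253, 0.0681, 0.1055]
ee_rot: [-0.51, 0.49, -0.49, 0.51]
ft_force: [-1.8, -0.6, 3.7]
grip_width: 0.403
```

```bash
python3 - <<'E'
from h import *
o=get_obs();print(o["position"],o["ft_force"],o["joint_velocities"].round(3))
c=cam("wrist");save(c,"w8.png");print(fitw(c,[.625,.06,.045]))
E
```

```text
[0.62529985 0.0680853  0.1054662 ] [-1.80976463 -0.61126367  3.71475604] [ 0.006 -0.002  0.005  0.002  0.001  0.004  0.001]
(array([0.62546494, 0.05583477, 0.05103004]), np.float64(0.5318021178245544))
```

Request:
{"name": "send_rows", "arguments": {"motion": [[40,0.003,0,0,0,0.001,0],[40,0.007,0,0,0,0.002,0],[40,0.011,0,0,0,0.004,0],[40,0.016,0,0,0,0.006,0],[40,0.021,0,0,0,0.008,0],[40,0.026,0,0,0,0.01,0],[40,0.03,0,0,0,0.01,0],[40,0.033,0,0,0,0.01,0],[40,0.034,0,0,0,0.01,0],[40,0.034,0,0,0,0.01,0]]}}

```text
clock: 11.0
position: [0.6272, 0.0327, 0.1058]
ee_rot: [-0.507, 0.493, -0.493, 0.507]
ft_force: [0.1, 0.4, 5.6]
grip_width: 0.4
```

```bash
python3 - <<'E'
from h import *
o=get_obs();print(o["position"],o["ft_force"],o["joint_velocities"].round(3))
c=cam("wrist");save(c,"w9.png");print(fitw(c,[.625,.04,.035]))
E
```

```text
[0.62717196 0.03267796 0.10583359] [0.1421388  0.36746845 5.56605035] [-0.005 -0.    -0.003 -0.002  0.     0.    -0.003]
(array([0.62641206, 0.03840901, 0.05375364]), np.float64(0.16431231796741486))
```

View pics/w9.png

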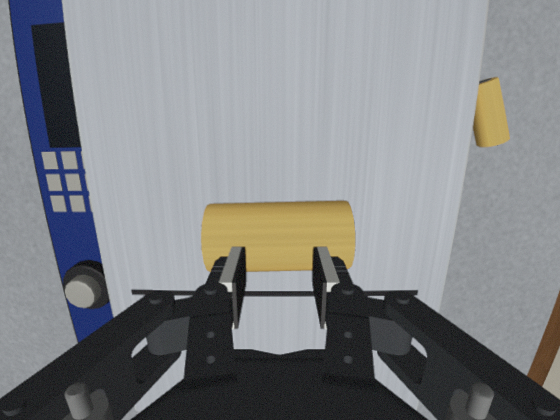

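Request:
{"name": "send_rows", "arguments": {"motion": [[40,0,-0.004,0,0,0,0],[40,-0.008,-0.004,0,0,-0.02,0],[40,-0.014,-0.003,0,0,-0.02,0],[40,-0.014,-0.001,0,0,-0.02,0],[40,-0.014,0.0002,0,0,-0.02,0],[40,-0.014,0.0002,0,0,-0.02,0]]}}

```text
clock: 11.55
position: [0.6262, 0.0481, 0.1056]
ee_rot: [-0.512, 0.488, -0.487, 0.512]
ft_force: [-2.4, 0.3, 7.0]
grip_width: 0.399
```

Request:
{"name": "send_rows", "arguments": {"motion": [[40,0.003,0,0,0,0.004,0],[40,0.007,0,0,0,0.008,0],[40,0.011,0,0,0,0.013,0],[40,0.016,0,0,0,0.018,0],[40,0.021,0,0,0,0.023,0],[40,0.026,0,0,0,0.028,0],[40,0.03,0,0,0,0.033,0],[40,0.032,0,0,0,0.036,0],[40,0.032,0,0,0,0.04,0],[40,0.032,0,0,0,0.04,0]]}}

```text
clock: 12.38
position: [0.6282, 0.0152, 0.1058]
ee_rot: [-0.502, 0.498, -0.498, 0.502]
ft_force: [-0.8, 0.6, 6.3]
grip_width: 0.403
```

```bash
python3 - <<'E'
from h import *
o=get_obs();print(o["position"],o["ft_force"],o["joint_velocities"].round(3),o["joint_pos"].round(2))
c=cam("wrist");save(c,"w10.png");print(fitw(c,[.626,.022,.035]))
E
```

```text
[0.62820201 0.01523143 0.10576803] [-0.76576218  0.58591576  6.27276407] [-0.002 -0.001 -0.004  0.001 -0.002 -0.001  0.004] [-0.41  0.42  0.41  1.59 -0.18  1.16  0.04]
(array([0.62729767, 0.02145465, 0.05362443]), np.float64(0.15087443590164185))
```

View pics/w10.png

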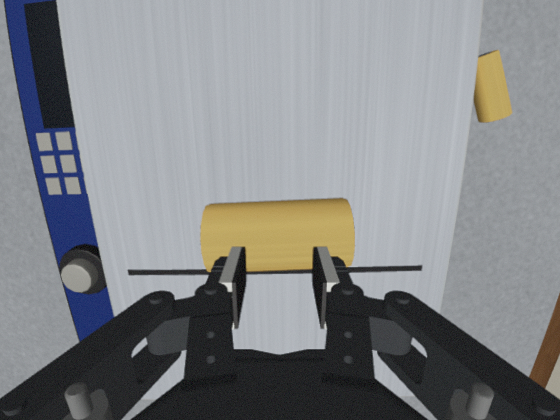

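Request:
{"name": "send_rows", "arguments": {"motion": [[40,0,-0.004,0,0,0,0],[40,-0.008,-0.004,0,0,-0.02,0],[40,-0.015,-0.003,0,0,-0.042,0],[40,-0.015,-0.001,0,0,-0.042,0],[40,-0.015,0.0002,0,0,-0.042,0],[40,-0.015,0.0002,0,0,-0.042,0]]}}

```text
clock: 12.93
position: [0.6279, 0.0313, 0.1055]
ee_rot: [-0.513, 0.487, -0.487, 0.513]
ft_force: [-2.2, -0.4, 7.8]
grip_width: 0.396
```

Request:
{"name": "send_rows", "arguments": {"motion": [[40,0.003,0,0,0,0,0],[40,0.007,0,0,0,0,0],[40,0.011,0,0,0,0,0],[40,0.016,0,0,0,0,0],[40,0.021,0,0,0,0,0],[40,0.026,0,0,0,0,0],[40,0.03,0,0,0,0,0],[40,0.033,0,0,0,0,0],[40,0.034,0,0,0,0,0],[40,0.034,0,0,0,0,0]]}}

```text
clock: 13.77
position: [0.6297, -0.004, 0.1057]
ee_rot: [-0.512, 0.487, -0.487, 0.513]
ft_force: [-2.0, -0.3, 8.5]
grip_width: 0.398
```

```bash
python3 - <<'E'
from h import *
o=get_obs();print(o["position"],o["ft_force"],o["joint_velocities"].round(3),o["joint_pos"].round(2))
c=cam("wrist");save(c,"w11.png");print(fitw(c,[.627,.004,.045]))
E
```

```text
[ 0.62974333 -0.00401861  0.10570875] [-1.96751025 -0.28637448  8.49972062] [-0.004 -0.    -0.004  0.001 -0.001  0.001 -0.005] [-0.38  0.43  0.41  1.59 -0.18  1.16  0.11]
(array([0.62830078, 0.00304647, 0.05093321]), np.float64(0.14063633978366852))
```

View pics/w11.png

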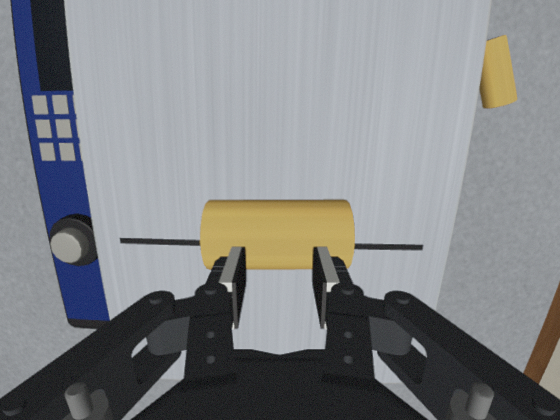

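Request:
{"name": "send_rows", "arguments": {"motion": [[40,0,-0.004,0,0,0,0],[40,-0.008,-0.004,0,0,0,0],[40,-0.016,-0.003,0,0,0,0],[40,-0.016,-0.001,0,0,0,0],[40,-0.016,-0.0003,0,0,0,0],[40,-0.016,-0.0003,0,0,0,0]]}}

```text
clock: 14.32
position: [0.6287, 0.0133, 0.1055]
ee_rot: [-0.513, 0.487, -0.487, 0.513]
ft_force: [-1.4, 0.2, 4.4]
grip_width: 0.401
```

Request:
{"name": "send_rows", "arguments": {"motion": [[40,0.003,0,0,0,0,0],[40,0.007,0,0,0,0,0],[40,0.011,0,0,0,0,0],[40,0.016,0,0,0,0,0],[40,0.021,0,0,0,0,0],[40,0.025,0,0,0,0,0],[40,0.028,0,0,0,0,0],[40,0.03,0,0,0,0,0],[40,0.031,0,0,0,0,0],[40,0.031,0,0,0,0,0]]}}

```text
clock: 15.15
position: [0.6304, -0.0187, 0.1058]
ee_rot: [-0.512, 0.487, -0.487, 0.513]
ft_force: [-2.4, 0.4, 6.0]
grip_width: 0.397
```

Request:
{"name": "send_rows", "arguments": {"motion": [[40,0,-0.01,0,0,0,0],[40,-0.01,-0.04,0,0,0,0],[40,-0.02,-0.08,0,0,0,0],[40,-0.025,-0.12,0,0,0,0],[40,-0.025,-0.12,0,0,0,0],[40,-0.025,-0.12,0,0,0,0]]}}

```text
clock: 15.65
position: [0.6302, 0.0071, 0.2281]
ee_rot: [-0.511, 0.486, -0.488, 0.514]
ft_force: [-1.3, 0.3, -1.1]
grip_width: 0.401
```

```bash
python3 - <<'E'
from h import *
import pickle
o=get_obs();print(o["position"],o["ft_force"],o["joint_velocities"].round(3),o["joint_pos"].round(2))
c=cam("wrist");save(c,"w12.png");pickle.dump(c,open("w12.pkl","wb"));print(fitw(c,[.629,-.012,.045]))
E
```

```text
[0.63017381 0.00707994 0.2281444 ] [-1.27284864  0.31112183 -1.05573397] [ 0.009  0.036 -0.006  0.07  -0.002 -0.021  0.003] [-0.41  0.34  0.43  1.44 -0.14  1.39  0.07]
(array([ 0.62933262, -0.01441665,  0.05006241]), np.float64(0.06067471206188202))
```

View pics/w12.png

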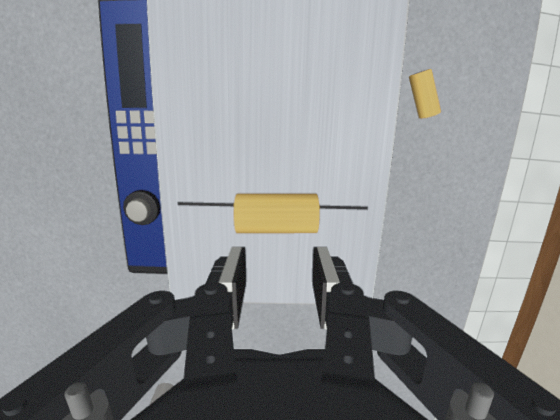

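```bash
cat >> h.py <<'E'
def linefit(c,w):
    # line pixels beyond both ends of the weight
    g=cv2.cvtColor(c["pixels"],cv2.COLOR_RGB2GRAY).astype(float);P=[]
    d=np.array([np.cos(.028),np.sin(.028)])
    for s in list(np.arange(-.09,-.05,.003))+list(np.arange(.05,.088,.003)):
        pr=[];qq=[]
        for e in np.arange(-.012,.0121,.0005):
            p=[.627+s*d[0]-e*d[1],-.013+s*d[1]+e*d[0],.095];qq.append(p);pr.append(proj(c,[p])[0])
        v=cv2.remap(g.astype(np.float32),np.array(pr,np.float32)[:,0].reshape(1,-1),np.array(pr,np.float32)[:,1].reshape(1,-1),cv2.INTER_LINEAR).ravel()
        wt=np.clip(np.median(v)-25-v,0,None)
        if wt.sum()>20: P.append((np.array(qq)*wt[:,None]).sum(0)/wt.sum())
    P=np.array(P);k=np.polyfit(P[:,0],P[:,1],1);res=P[:,1]-np.polyval(k,P[:,0])
    return k,len(P),res.std()
E
python3 - <<'E'
from h import *
import pickle
c=pickle.load(open("w12.pkl","rb"));w,f=fitw(c,[.629,-.0144,.05]);k,n,s=linefit(c,w)
print(w,k,n,s,"off mm",1e3*(w[1]-np.polyval(k,w[0])),"dyaw",w[2]-np.arctan(k[0]))
im=cv2.resize(c["pixels"][180:245,170:375,::-1],None,fx=3.9,fy=3.9,interpolation=cv2.INTER_CUBIC)
q=((hull(c,w)-[170,180]+.5)*3.9-.5).astype(int);cv2.polylines(im,[q],True,(0,0,255),1)
L=proj(c,[[x,np.polyval(k,x),.095] for x in(.53,.727)]);q=((L-[170,180]+.5)*3.9-.5).astype(int);cv2.line(im,q[0].tolist(),q[1].tolist(),(0,255,0),1)
cv2.imwrite("pics/w12c.png",im)
E
```

```text
[ 0.62915765 -0.01437239  0.05230174] [ 0.02657643 -0.02917268] 27 4.5619862136637164e-05 off mm -1.9204718694451444 dyaw 0.025731563635412475
```

View pics/w12c.png

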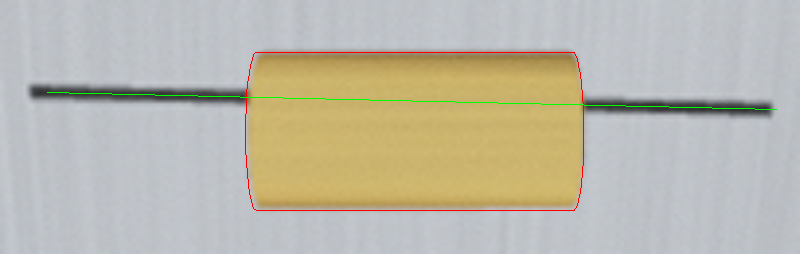

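```bash
python3 - <<'E'
from h import *
print(get_obs()["position"]);print(tgt([.6292,-.0144,.052],-.002,.115))
E
```

```text
[0.62913283 0.00673766 0.2259377 ]
(array([ 0.0231,  0.1109, -0.0012]), array([-0.0013, -0.0006, -0.0002]))
```

Request:
{"name": "send_rows", "arguments": {"motion": [[70,0.015,0.035,-0.001,0,0,0],[70,0.023,0.07,-0.001,0,0,0],[70,0.023,0.095,-0.001,0,0,0],[70,0.023,0.111,-0.001,0,0,0],[70,0.023,0.111,-0.001,0,0,0],[70,0.023,0.111,-0.001,0,0,0]]}}

```text
clock: 16.2
position: [0.6279, -0.0166, 0.1129]
ee_rot: [0.513, -0.488, 0.486, -0.512]
ft_force: [0.4, 0.6, 0.9]
grip_width: 0.707
```

```bash
python3 - <<'E'
from h import *
c=cam("wrist");o=get_obs();print(o["position"],o["ft_force"],o["grip_width"]);T=np.array(c["T_tool_cam"]);k,d=K(c);r=c["range_z"]
save(c,"w13.png")
v=slice(240,275)
im=cv2.resize(c["pixels"][180:345,150:410,::-1],None,fx=3,fy=3,interpolation=cv2.INTER_CUBIC);cv2.imwrite("pics/w13c.png",im)
E
```

```text
[ 0.62897    -0.01656198  0.11440756] [-0.01045496  0.23469822  0.87823404] 0.699923497460656
```

View pics/w13c.png

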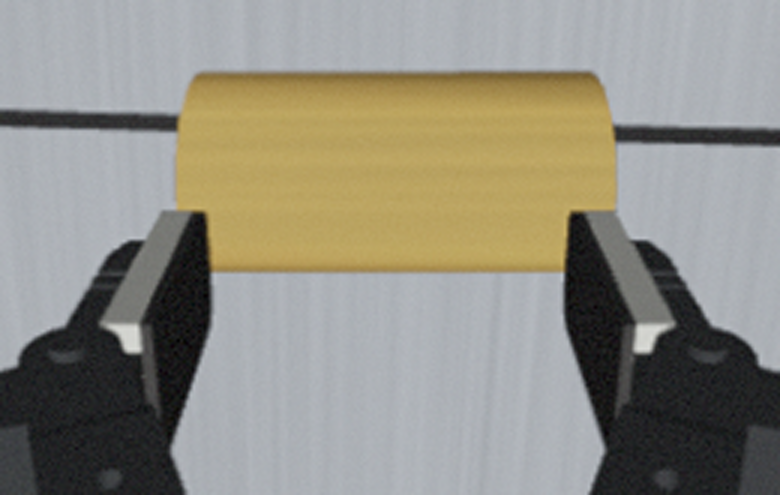

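Request:
{"name": "send_rows", "arguments": {"motion": [[70,0,0.004,0,0,0,0],[70,0,0.007,0,0,0,0],[70,0,0.009,0,0,0,0],[70,0,0.009,0,0,0,0]]}}

```text
clock: 16.58
position: [0.629, -0.0164, 0.1052]
ee_rot: [-0.513, 0.487, -0.487, 0.513]
ft_force: [0.5, 0.6, -0.6]
grip_width: 0.703
```

Request:
{"name": "send_rows", "arguments": {"motion": [[70,0,0.001,0,0,0,0],[70,0,0.0015,0,0,0,0],[70,0,0.0015,0,0,0,0]]}}

```text
clock: 16.83
position: [0.6291, -0.0164, 0.1038]
ee_rot: [-0.513, 0.487, -0.487, 0.513]
ft_force: [0.1, -0.2, 0.2]
grip_width: 0.704
```

Request:
{"name": "send_rows", "arguments": {"motion": [[70,0,0.001,0,0,0,0],[70,0,0.0015,0,0,0,0],[70,0,0.0015,0,0,0,0]]}}

```text
clock: 17.08
position: [0.629, -0.0164, 0.1022]
ee_rot: [0.513, -0.487, 0.487, -0.513]
ft_force: [-0.2, -0.1, 0.4]
grip_width: 0.702
```

Request:
{"name": "send_rows", "arguments": {"motion": [[70,0,0.001,0,0,0,0],[70,0,0.0012,0,0,0,0],[70,0,0.0012,0,0,0,0]]}}

```text
clock: 17.33
position: [0.6292, -0.0165, 0.1016]
ee_rot: [-0.512, 0.487, -0.487, 0.513]
ft_force: [-2.4, 0.2, 4.0]
grip_width: 0.705
```

Request:
{"name": "send_rows", "arguments": {"motion": [[70,0,0.0006,0,0,0,0],[70,0,0.0009,0,0,0,0],[70,0,0.0009,0,0.01,0],[70,0,0.0009,0,0,0.02,0],[70,0,0.0009,0,0,0.03,0],[70,0,0.0009,0,0,0.03,0]]}}

```text
$.motion[2]: bad value
```

Request:
{"name": "send_rows", "arguments": {"motion": [[70,0,0.0006,0,0,0,0],[70,0,0.0009,0,0,0,0],[70,0,0.0009,0,0,0.01,0],[70,0,0.0009,0,0,0.02,0],[70,0,0.0009,0,0,0.03,0],[70,0,0.0009,0,0,0.03,0]]}}

```text
clock: 17.83
position: [0.6296, -0.0166, 0.1015]
ee_rot: [-0.505, 0.495, -0.495, 0.506]
ft_force: [-3.4, 0.7, 10.0]
grip_width: 0.698
```

```bash
python3 - <<'E'
from h import *
o=get_obs();print(o["position"],o["ft_force"],o["torque"])
c=cam("wrist");save(c,"w14.png");
w,f=fitw(c,[.629,-.0144,.04]);k,n,s=linefit(c,w)
print(w,f,k,n,s,"off mm",1e3*(w[1]-np.polyval(k,w[0])),"dyaw",w[2]-np.arctan(k[0]))
im=cv2.resize(c["pixels"][180:345,150:410,::-1],None,fx=3,fy=3,interpolation=cv2.INTER_CUBIC);cv2.imwrite("pics/w14c.png",im)
E
```

```text
[ 0.62963445 -0.01655294  0.10150844] [-3.35843412  0.7226052   9.95284527] [-0.0111807   0.84834846  0.10160609]
[ 0.62956714 -0.01444835  0.03050893] 0.13205790519714355 [ 0.02633952 -0.02908286] 26 2.8987148155542243e-05 off mm -1.9479910534270124 dyaw 0.004175492739584712
```

View pics/w14c.png

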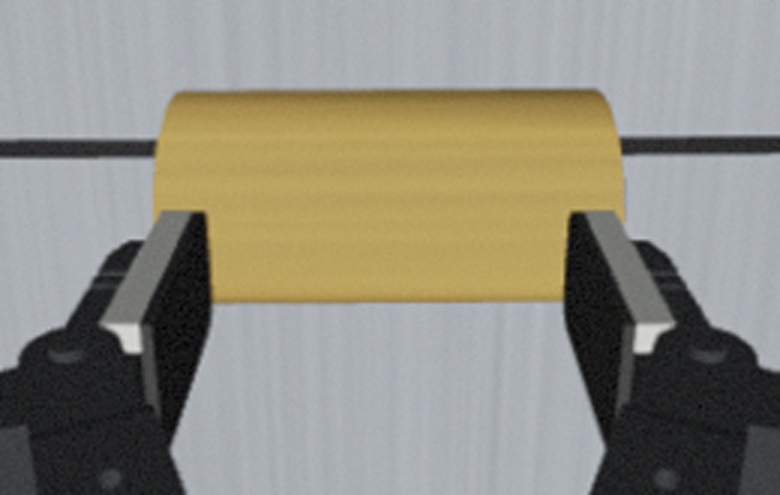

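Request:
{"name": "send_rows", "arguments": {"motion": [[70,-0.001,0,0,0,0,0],[70,-0.002,0,0,0,0.002,0],[70,-0.003,0,0,0,0.003,0],[70,-0.0038,0,0,0,0.003,0],[70,-0.0038,0,0,0,0.003,0],[70,-0.0038,0,0,0,0.003,0]]}}

```text
clock: 18.38
position: [0.6295, -0.0126, 0.1015]
ee_rot: [-0.504, 0.495, -0.496, 0.505]
ft_force: [-3.6, 1.1, 10.7]
grip_width: 0.701
```

Request:
{"name": "send_rows", "arguments": {"motion": [[70,0,-0.004,0,0,0,0],[70,0,-0.03,0,0,0,0],[70,-0.01,-0.065,0,0,0,0],[70,-0.015,-0.1,0,0,0,0],[70,-0.015,-0.12,0,0,0,0],[70,-0.015,-0.12,0,0,0,0],[70,-0.015,-0.12,0,0,0,0]]}}

```text
clock: 18.97
position: [0.6293, 0.0023, 0.2212]
ee_rot: [-0.504, 0.495, -0.496, 0.505]
ft_force: [0.3, -0.2, -0.6]
grip_width: 0.705
```

```bash
python3 - <<'E'
from h import *
o=get_obs();print(o["position"],o["ft_force"],o["torque"])
c=cam("wrist");save(c,"w15.png");
w,f=fitw(c,[.629,-.0134,.03]);k,n,s=linefit(c,w)
print(w,f,k,n,s,"off mm",1e3*(w[1]-np.polyval(k,w[0])),"dyaw",w[2]-np.arctan(k[0]))
kt=[.4716,-.034]
print("key",rel([*kt,.2],goal(.026)))
E
```

```text
[0.62929733 0.00233481 0.2212062 ] [ 0.33115306 -0.15375585 -0.61660695] [-0.02848079  0.01153388 -0.01131964]
[ 0.62969022 -0.0120607   0.03123107] 0.05536728352308273 [ 0.02640848 -0.02908337] 27 7.166987478708455e-05 off mm 0.39350402743472573 dyaw 0.004828726429796135
key (array([ 0.0335,  0.0197, -0.1576]), array([ 0.0003, -0.0081, -0.0001]))
```

View pics/w15.png

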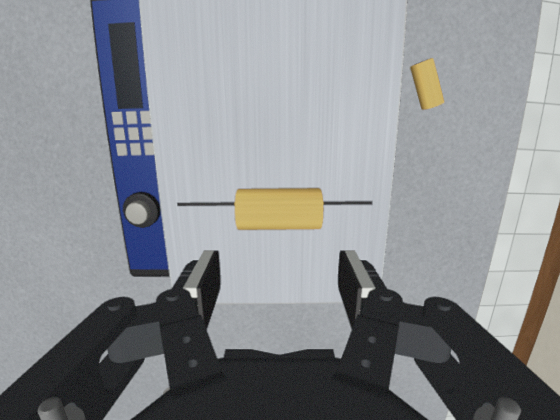

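```bash
python3 - <<'E'
from h import *
c=cam("wrist")
im=cv2.resize(c["pixels"][185:240,110:170,::-1],None,fx=8,fy=8,interpolation=cv2.INTER_CUBIC);cv2.imwrite("pics/k.png",im)
print(onz(c,[(136.5,212.5)],.077), onz(c,[(141,210)],.067))
print(rel([.472,-.034,.2],goal(.026+np.pi/2)))
E
```

```text
[[ 0.47180191 -0.03127316  0.077     ]] [[ 0.47250505 -0.03158928  0.067     ]]
(array([ 0.0335,  0.0192, -0.1567]), array([ 1.500e-03, -1.579e+00, -1.300e-03]))
```

View pics/k.png

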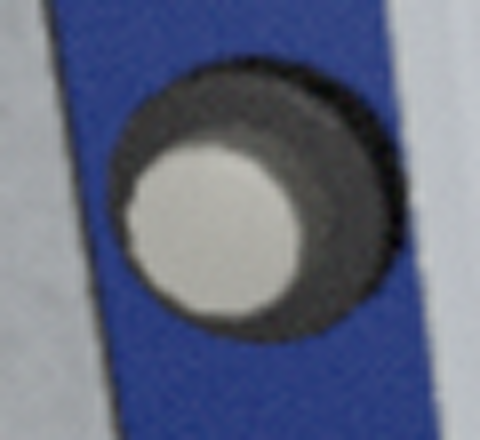

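Request:
{"name": "send_rows", "arguments": {"motion": [[0,0.004,0,-0.015,0,-0.11,0],[0,0.007,0,-0.03,0,-0.22,0],[0,0.01,0,-0.045,0,-0.34,0],[0,0.014,0,-0.06,0,-0.46,0],[0,0.017,0,-0.075,0,-0.58,0],[0,0.02,0,-0.09,0,-0.7,0],[0,0.024,0,-0.105,0,-0.82,0],[0,0.027,0,-0.12,0,-0.94,0],[0,0.03,0,-0.135,0,-1.06,0],[0,0.033,0,-0.15,0,-1.18,0]]}}

```text
clock: 19.9
position: [0.4778, -0.0336, 0.2186]
ee_rot: [0.696, -0.13, 0.128, -0.695]
ft_force: [0.2, -0.0, 0.7]
grip_width: -0.001
```

```bash
python3 - <<'E'
from h import *
o=get_obs();print(o["position"],o["joint_pos"].round(2),o["grip_width"]);print(rel([.472,-.033,.2],goal(.026+np.pi/2)))
E
```

```text
[ 0.47778042 -0.03359309  0.21864512] [-0.36 -0.01  0.33  1.82  0.    1.33  1.18] -0.0006936005293504334
(array([-0.0056,  0.0187, -0.0015]), array([ 0.0007, -0.393 , -0.0024]))
```

Request:
{"name": "send_rows", "arguments": {"motion": [[0,-0.003,0.01,-0.001,0,-0.11,0],[0,-0.0055,0.03,-0.0015,0,-0.22,0],[0,-0.0055,0.06,-0.0015,0,-0.32,0],[0,-0.0055,0.08,-0.0015,0,-0.393,0],[0,-0.0055,0.098,-0.0015,0,-0.393,0],[0,-0.0055,0.098,-0.0015,0,-0.393,0],[0,-0.0055,0.098,-0.0015,0,-0.393,0]]}}

```text
clock: 20.48
position: [0.4724, -0.0329, 0.121]
ee_rot: [0.707, 0.006, -0.008, -0.707]
ft_force: [0.1, 0.2, 0.6]
grip_width: 0.001
```

```bash
python3 - <<'E'
from h import *
c=cam("wrist");save(c,"w16.png");o=get_obs();print(o["position"],o["joint_pos"].round(2),o["grip_width"]);print(rel([.472,-.033,.06],goal(.026+np.pi/2)))
T=np.array(c["T_tool_cam"]);k,d=K(c);r=c["range_z"]
for v in range(235,262,3):
    u=280;n=cv2.undistortPoints(np.array([[[u,v]]],float),k,d).ravel();z=r[v,u];print(v,(T@[n[0]*z,n[1]*z,z,1])[:3].round(4))
E
```

```text
[ 0.47342462 -0.03287311  0.12220956] [-0.35  0.06  0.34  1.97 -0.02  1.12  1.58] 0.0006183997252455074
(array([-0.0014,  0.0622, -0.0001]), array([ 0.0002, -0.0066, -0.001 ]))
235 [0.0239 0.0642 0.0008]
238 [0.0266 0.0643 0.0008]
241 [0.0294 0.0643 0.0008]
244 [0.0328 0.0658 0.0008]
247 [-0.0112 -0.0353  0.0005]
250 [-0.011  -0.0383  0.0005]
253 [-0.0113 -0.0422  0.0004]
256 [-0.0113 -0.0452  0.0004]
259 [-0.0114 -0.0484  0.0004]
```

View pics/w16.png

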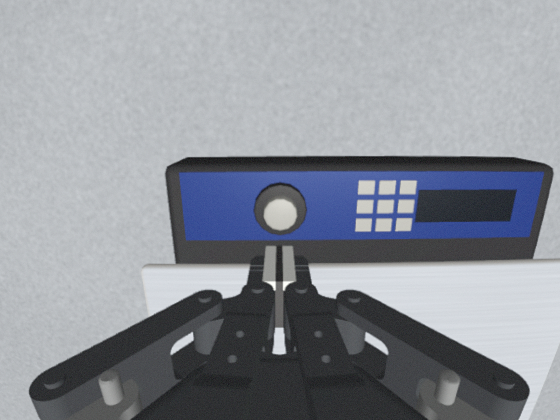

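Request:
{"name": "send_rows", "arguments": {"motion": [[0,-0.0014,0.02,0,0,0,0],[0,-0.0014,0.04,0,0,0,0],[0,-0.0014,0.055,0,0,0,0],[0,-0.0014,0.062,0,0,0,0],[0,-0.0014,0.064,0,0,0,0],[0,-0.0014,0.064,0,0,0,0],[0,-0.0014,0.064,0,0,0,0]]}}

```text
clock: 21.12
position: [0.4731, -0.0327, 0.0593]
ee_rot: [-0.707, -0.008, 0.007, 0.707]
ft_force: [0.8, -0.2, -0.2]
grip_width: 0.001
```

```bash
python3 - <<'E'
from h import *
c=cam("wrist");save(c,"w17.png");o=get_obs();print(o["position"],o["ft_force"])
cv2.imwrite("pics/w17c.png",cv2.resize(c["pixels"][170:320,180:380,::-1],None,fx=4,fy=4,interpolation=cv2.INTER_CUBIC))
E
```

```text
[ 0.47316476 -0.03272873  0.05934663] [ 0.0820697   0.67429623 -0.08536588]
```

View pics/w17c.png

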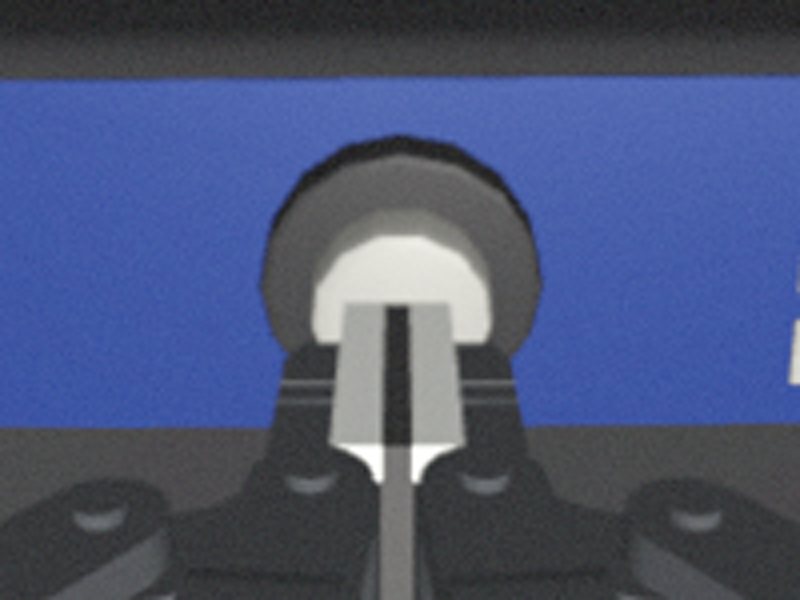

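Request:
{"name": "send_rows", "arguments": {"motion": [[0,-0.001,0.004,0,0,0,0],[0,-0.001,0.007,0,0,0,0],[0,-0.001,0.01,0,0,0,0],[0,-0.001,0.01,0,0,0,0]]}}

```text
clock: 21.5
position: [0.4712, -0.0327, 0.0478]
ee_rot: [-0.707, -0.007, 0.007, 0.707]
ft_force: [-1.6, 1.3, 1.1]
grip_width: 0.0
```

Request:
{"name": "send_rows", "arguments": {"motion": [[0,0,0.002,0,0,0,0],[0,0,0.003,0,0,0,0],[0,0,0.003,0,0,0,0]]}}

```text
clock: 21.75
position: [0.4713, -0.0327, 0.0451]
ee_rot: [-0.707, -0.007, 0.007, 0.707]
ft_force: [0.2, 0.5, 3.2]
grip_width: 0.001
```

Request:
{"name": "send_rows", "arguments": {"motion": [[0,0,0.001,0,0,0,0],[0,0,0.002,0,0,0,0],[0,0,0.002,0,0,0,0]]}}

```text
clock: 22.0
position: [0.4713, -0.0328, 0.0431]
ee_rot: [-0.707, -0.007, 0.007, 0.707]
ft_force: [-0.2, 0.1, 3.7]
grip_width: -0.003
```

Request:
{"name": "send_rows", "arguments": {"motion": [[0,0,0.001,0,0,0,0],[0,0,0.0015,0,0,0,0],[0,0,0.0015,0,0,0,0]]}}

```text
clock: 22.25
position: [0.4714, -0.0327, 0.0425]
ee_rot: [-0.707, -0.007, 0.007, 0.707]
ft_force: [-5.3, 0.4, 14.8]
grip_width: 0.0
```

The force jumped from about 4 N to 15 N, which is the hard stop, so the key is fully down. I'll hold it there briefly and then move clear.

Request:
{"name": "send_rows", "arguments": {"motion": [[0,0,0,0,0,0,0],[0,0,0,0,0,0,0],[0,0,-0.01,0,0,0,0],[0,0,-0.04,0,0,0,0],[0,0,-0.08,0,0,0,0],[0,0,-0.12,0,0,0,0],[0,0,-0.16,0,0,0,0],[0,0,-0.19,-0.03,0,0,0],[0,0,-0.2,-0.06,0,0,0],[0,0,-0.2,-0.1,0,0,0]]}}

```text
clock: 23.08
position: [0.475, -0.1325, 0.2453]
ee_rot: [-0.707, -0.011, 0.006, 0.707]
ft_force: [1.0, -0.2, -1.2]
grip_width: -0.0
```

Request:
{"name": "send_rows", "arguments": {"motion": [[0,-0.02,0,-0.04,0,0,0],[0,-0.03,0,-0.08,0,0,0],[0,-0.04,0,-0.11,0,0,0],[0,-0.04,0,-0.12,0,0,0],[0,-0.04,0,-0.12,0,0,0],[0,-0.04,0,-0.12,0,0,0]]}}

```text
clock: 23.58
position: [0.4356, -0.2535, 0.2415]
ee_rot: [-0.707, -0.007, 0.007, 0.707]
ft_force: [-0.6, 0.3, 0.2]
grip_width: 0.003
```

```bash
python3 - <<'E'
from h import *
o=get_obs();print(o["position"],o["ft_force"],o["clock"],o["joint_velocities"].round(3))
c=cam("top");save(c,"t18.png");w,f=fitw(c,[.629,-.012,.03]);k,n,s=linefit(c,w)
print(w,f,k,n,"off mm",1e3*(w[1]-np.polyval(k,w[0])),"dyaw",w[2]-np.arctan(k[0]))
c=cam("scene");save(c,"s18.png")
E
```

```text
[ 0.4355611  -0.25350324  0.24151305] [-0.63702945  0.31176178  0.23767679] 23.5833 [-0.023 -0.004 -0.033  0.007 -0.003 -0.    -0.007]
[ 0.63143912 -0.0122539   0.02328289] 0.1264958530664444 [ 0.02598585 -0.02930428] 26 off mm 0.6419062640305572 dyaw -0.0026971174994776873
```

View pics/t18.png

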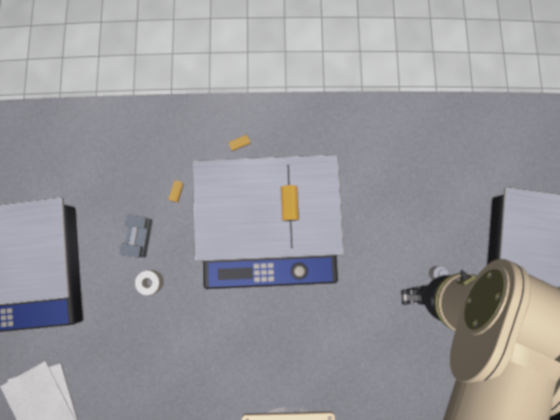

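View pics/s18.png

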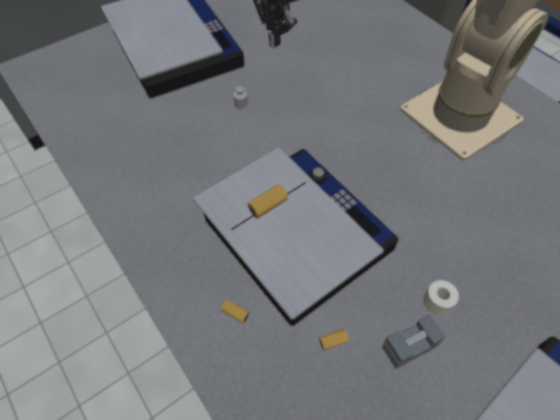

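The top view shows the weight on the line at (290,203), with the line visible beyond both ends. The bystanders haven't moved and the arm is clear at z 0.24, so I'm handing in.

```bash
python3 -c "
from workcell import *
print(hand_in())"
```

```text
the job is handed in; nothing more can be done
None
```

The weight lies on the black line and the record key has been pressed all the way down. I handed the job in at about 24 s, and the hand-in gives no verdict.

**Rolling:** I rolled the weight about 12 cm with seven strokes of the two fingertips on its top. I then turned it about 1.5° into line by pressing both tips on it and rotating, and rolled it back about 2 mm. It was never gripped or lifted.

**Key:** With the fingers shut I pressed the key until the force rose from about 4 N to 15 N at the stop, then moved clear.

**Last checks:**
- **Position:** The weight's axis is 0.4 mm off the line by the wrist camera (taken before the key press) and 0.6 mm by the top camera (taken after it).
- **Angle:** The two cameras put it within 0.3° of parallel. They disagree on the sign, which is within measuring error.
- **Surroundings:** The line shows beyond both ends of the weight. In the pictures the other items stand where they were, and the arm touches nothing.

**What did not go as expected:**
- **Overpress:** The fingertips sit about 30 mm behind the stated tool point. While finding that out I pressed on top of the weight with up to 48 N at the wrist for about half a second. It was the fingertips that pressed, not the gripper's body, and the weight did not move, but it is above the 40 N figure given for arm and body.
- **Angle during rolling:** Turning the tool during the rolling strokes barely changed the weight's angle, so that needed the separate correction.

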